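# Check the dowels and point out the missing one

## Task

Check the dowels in the white cabinet side: one stands too high, so push it straight down with the fingertips until it is fully home, level with its neighbours. Then show the apprentice what is missing: point straight down at the one empty dowel hole, fingertips a few centimetres above it without touching, for two full seconds, and finish by pointing in the same way at the middle of the orange bin of spare dowels, staying there. Grasp nothing, touch nothing but the high dowel, and come down low only over these three places.

Things in the scene. Friction and masses are not known exactly. Their poses are not given: they have to be found in the camera images.
- panel: Side panel of a small wall cabinet lying flat on a black non-slip mat, fixed: 140 mm (its x) by 300 mm (its y) by 30 mm thick, white face up, pale birch-ply edges. Origin on the bench under its centre, z up; its white top face is 36 mm above the bench (mat included). Six dowel holes of 12 mm, three pairs at its x = -38 and +38 mm, y = -110, 0 and +110 mm. Four hold seated dowels, one a dowel too high, one is empty; which is which changes.
- dowel_high (a joint): How far the too-high dowel has been pushed into its hole from the highest start, m: starts between 0 and 0.005, and is fully home against the bottom of its hole at 0.018 (a firm stop). It slides straight up and down with a steady drag of about 6 N and stays where it is left.
- dowel_high_top (a point): Centre of the top of the too-high dowel: a tan beech dowel 12 mm across like the others, at the start 13 to 18 mm higher than they are (38 to 43 mm out of the panel's face), with a dark pencil ring round it that shows above the face until it is home. When home this point is 25 mm above the panel's face, 61 mm above the bench, level with its neighbours. The point moves with the dowel.
- empty_hole_mouth (a point): Centre of the mouth of the empty dowel hole, a dark 12 mm round hole, in the panel's top face (36 mm above the bench).
- bin_dowels_mouth (a point): Centre of the open top, at rim level, of the orange picking bin that holds spare beech dowels (tan rods 12 x 50 mm). The bin is loose, 92 mm (its x) by 85 mm by 50 mm high, lower lip towards the robot, and stands on a thin wooden tray beyond the panel, its rim 58 mm above the bench; the dowels in it lie below the rim. The three bins' order changes.
- bin_screws_mouth (a point): The same point of a like bin full of brass screws; loose, to be left alone.
- bin_cams_mouth (a point): The same point of a like bin full of silvery round cabinet-fitting cams; loose, to be left alone.
- dowel_a_top (a point): Centre of the top of a seated tan beech dowel, 12 mm across, 25 mm out of the panel's face (61 mm above the bench). Fixed; to be left alone.
- dowel_b_top (a point): Centre of the top of a seated tan beech dowel, 12 mm across, 25 mm out of the panel's face (61 mm above the bench). Fixed; to be left alone.
- dowel_c_top (a point): Centre of the top of a seated tan beech dowel, 12 mm across, 25 mm out of the panel's face (61 mm above the bench). Fixed; to be left alone.
- dowel_d_top (a point): Centre of the top of a seated tan beech dowel, 12 mm across, 25 mm out of the panel's face (61 mm above the bench). Fixed; to be left alone.
- drill: Grey and black cordless drill standing on its battery, loose, about 190 x 76 x 225 mm high. Origin under the middle of the battery. Leave alone.
- screwdriver: Loose screwdriver with a red handle, lying. Origin under its middle. Leave alone.
- mallet: Loose mallet lying on its side: black rubber head 62 x 96 mm, pale handle, 286 mm long, 62 mm high; origin under the middle of the handle, head towards its +x. Leave alone.
- glue: Loose yellow glue bottle with a red cap, 60 mm across, 175 mm high, upright; origin under its centre. Leave alone.
- tape_measure: Loose yellow tape measure, 68 x 36 x 64 mm high; origin under its centre. Leave alone.
- try_square: Loose try square lying flat: dark wooden stock 115 mm, steel blade 155 mm, 16 mm high; origin under the stock. Leave alone.
Things that resemble listed ones, but are neither listed nor needed, are in the scene too. Leave any blue, purple or turquoise look-alike of the part that bears bin_dowels_mouth alone.

How it is judged:
By the outcome, as a careful person would: the job done as asked, in the order asked, and still so for the second after the job is handed in, with the robot touching nothing.
It also fails if it takes over 45 s, if anything falls off the work surface, if the arm or the gripper's body presses on something with over 40 N, if the wrist force passes 120 N, or if a joint passes its speed limit or range.

## Robot

A 6-joint arm with a two-finger parallel gripper is mounted at the origin on the work surface. World frame = base frame: x ahead of the robot, y to its left, z up, the work surface at z = 0. Lengths are in m, angles in rad, forces in N, time in s.
With the tool pointing down it reaches from about 0.375 to 0.9 m from the base axis. Payload 3.1 kg.
Tool frame: the origin (TCP) lies on the centre line of the jaws, within the pads' length; the fingertips stand manip.finger_overhang ahead of it and the grasp point (between the pads) lies 11 mm behind it (manip.finger_overhang is the distance from the TCP to the fingertips, in m); y points along the fingers, z is the direction in which the jaws open and shut, and the axes are right-handed (so a half turn about y gives the same grasp; the last joint's range is limited). The gripper opens to 85 mm and grips with 20 to 120 N. Pads are 22 mm wide; open, the fingers measure 114 mm over their backs; the gripper's body (76 mm by 85 mm) begins 54 mm behind the grasp point. The pads swing forward as they close: fully open they stand 13 mm farther back than shut.
Start: joints at [-1.339, 0.527, 1.433, -0, 1.181, -0.178], TCP at [0.249, -0.573, 0.239] pointing down, gripper open.
Joint ranges: [-3.08, 3.08], [-0.75, 2.2], [0.22, 2.44], [-1.43, 4.57], [0, 2.65], [-2.85, 2.85]. Speed limits (rad/s): [2.79, 2.79, 3.14, 3.14, 3.14, 3.14].

## Interface

Orientations are given as a unit quaternion [x, y, z, w].
In Python, from station import manip gives the robot as it stands.
- The arm moves only by the tool send_rows, never from a script. Its argument "plan" is a list of rows, each an object with "linear": the shift along the tool's x, y, z in units of 30 mm (1.0 is 30 mm), a list of three; "roll": the turn about the tool's y in units of 6 degrees (1.0 is 6 degrees). In form: [{"linear": [tx, ty, tz], "roll": roll}, ...]. A call has exactly 5 rows; each row shifts and turns the commanded pose from where the row before left it, along the tool's axes as they then stand; what a row does not reach is not made up. A row lasts 1/8 s, in which the tool goes at most 62.5 mm and 10.7 degrees, less where a joint would pass 70% of its speed; a pose out of reach is approached as far as the arm can. A call is refused whole if a number of a shift passes 1 or a number of a turn 1, either way. A call with a gripper value outside its range is refused whole. "claw" is the finger opening in mm, from 0 to 85.4, set as the call begins (left out, the last holds). The fingers move at their own pace and stop on an object; "force" is the grip in N (left out, the last holds). Time passes only in rows, so rows that do not move let the fingers close, or fill a call up. It gives the time, the measured TCP pose, the force and the opening at its end, in the units of the state.
- manip.sense(): the state, without advancing time (a new reading comes with each control period).
- manip.snapshot(name): name is "side" or "top" or "wrist"; returns the picture (384x512x3 uint8, blue, green, red); there is no depth.
- manip.get_calibration(name): a dict with "fovy" (degrees; the focal length in pixels is half the picture's height over the tangent of half this angle, whatever the lens; pixels are square), "cx", "cy" (the principal point, pixels), "cam_to_world" (4x4, takes a point from camera to world coordinates); the wrist camera has in their place "tool_from_camera" (4x4, takes a point from camera to tool coordinates, whose origin is the TCP and whose axes are the tool frame's). Camera axes: x right, y down, z forward; pixel columns grow to the right and rows downward; lengths in m; the calibration is good to about 2 mm. A picture is of the moment at which its call begins: read the wrist's pose just before it. get_calibration takes no time and is no camera call.
- manip.sign_off(): hands the job in, once; it reports no verdict.
Trained networks look in the newest picture that a camera, given by its name, has taken for a name from the list of things; names that differ only in an ending like _2 or _b are one class to them, and where a whole thing is asked for, a point or a joint stands for the part that bears it (a point fixed in the world has none). Each returns a list of dicts, best first, with "p" (0 to 1); they miss things now and then, are a little off and sometimes report something else, mostly with a low value. They report only what shows in the picture. A call takes as long as a camera call. They do not tell look-alikes from the thing itself.
- manip.look_for(camera, query): "extent" ([left, top, right, bottom] in pixels, round what is visible of it).
The state is a dict: "t": time; "q": joint angles; "qd": joint speeds; "tau": joint torques, N m; "tcp_pos": TCP position; "tool_rot": TCP orientation; "force": force on the tool from outside, world axes, zero at the start; "ft_torque": the same for the moment, N m; "finger_gap": opening from 0.0 (shut) to 1.0 (fully open).
Only numpy, scipy, OpenCV 4.12 (cv2) and the standard library are available. Lean on these libraries where they do the work, as an engineer would, in place of code of your own. Each camera call takes 0.05 s, during which the arm holds its last target.

## Working session

There is one attempt and no reset: what is moved stays moved. The work goes in short steps, Python scripts to look and compute and a tool call to move; the robot and the scene stay as the last step left them, time stands still between calls to the robot, and variables do not carry over. Pictures are saved under pics/ and viewed, and the job is handed in when it is done.

Besides the shell and the picture viewer there is one more tool, called in YAML: its name, and indented under it one key for each argument. send_rows: Moves the arm, as the interface text tells. Its arguments: {"type":"object","properties":{"plan":{"type":"array"},"claw":{"type":"number"},"force":{"type":"number"}},"required":["plan"]}

```bash
mkdir -p pics; ls; python3 - <<'E'
from station import manip
import cv2, numpy as np
s=manip.sense(); print(s['t'],s['tcp_pos'],s['tool_rot'],s['finger_gap'],s['force'],manip.finger_overhang)
for n in ['side','top','wrist']:
    im=manip.snapshot(n); cv2.imwrite(f'pics/{n}0.png',im)
    c=manip.get_calibration(n); print(n,c)
E
```

```text
pics
0.0 [ 0.24887834 -0.57253943  0.23831926] [-0.14389582  0.69309266 -0.69153522  0.14385966] 1.0006853893386338 [ 0.42226457 -0.50127939  1.45855276] 0.008
side {'fovy': 53.491913982003986, 'cx': 252.17648060441047, 'cy': 190.3157154309814, 'cam_to_world': array([[-0.90462032, -0.21981575,  0.36516175, -0.05386358],
       [-0.42611685,  0.44773812, -0.78610114,  1.14295406],
       [ 0.00930058, -0.86672465, -0.4987002 ,  0.82862623],
       [ 0.        ,  0.        ,  0.        ,  1.        ]])}
top {'fovy': 49.516689643679946, 'cx': 254.18815047219599, 'cy': 199.61689478210354, 'cam_to_world': array([[ 0.00746384, -0.99539279,  0.0955902 ,  0.38164117],
       [-0.99990431, -0.00631568,  0.01230819, -0.01584478],
       [-0.01164777, -0.09567292, -0.99534467,  1.32360783],
       [ 0.        ,  0.        ,  0.        ,  1.        ]])}
wrist {'fovy': 59.48070405731352, 'cx': 254.1645684094314, 'cy': 188.76402471727238, 'tool_from_camera': array([[ 5.06610235e-04,  9.52023580e-01,  3.06024258e-01,
        -7.87782680e-02],
       [ 4.35404172e-04, -3.06024478e-01,  9.52023544e-01,
        -1.35676673e-01],
       [ 9.99999777e-01, -3.49060633e-04, -5.69550171e-04,
        -1.11519674e-03],
       [ 0.00000000e+00,  0.00000000e+00,  0.00000000e+00,
         1.00000000e+00]])}
```

View pics/side0.png

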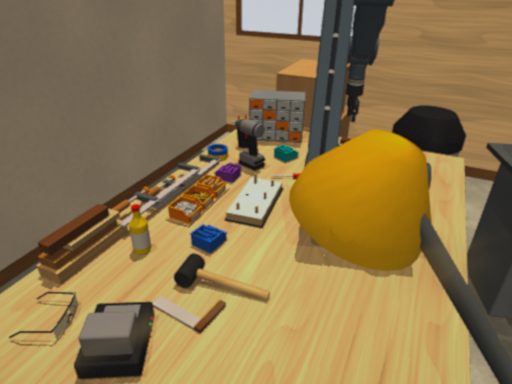

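View pics/top0.png

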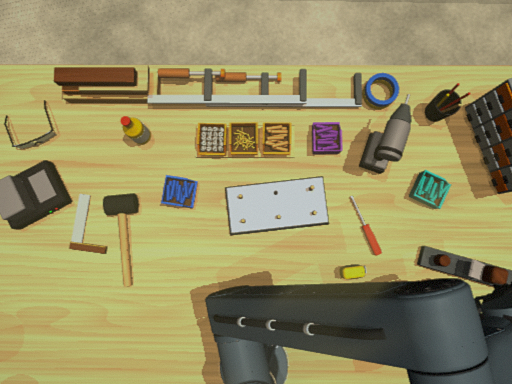

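View pics/wrist0.png

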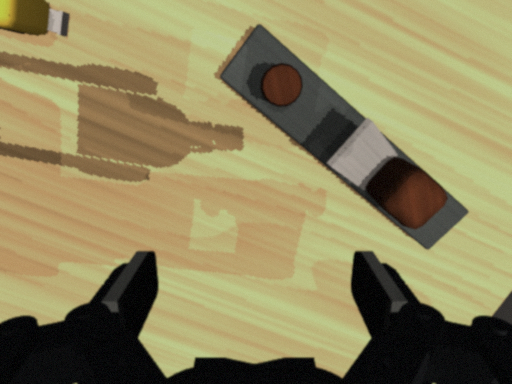

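The top view shows the panel around (277,205), an apparent empty hole near (276,192), and the bins left to right: cams (212,139), screws (244,139), dowels (277,139). I'll enlarge it to confirm.

```bash
python3 - <<'E'
import cv2, numpy as np
a=cv2.imread('pics/top0.png')[110:245,190:350]; cv2.imwrite('pics/top0z.png',cv2.resize(a,None,fx=4.4,fy=4.4,interpolation=cv2.INTER_CUBIC))
a=cv2.imread('pics/side0.png')[150:240,160:300]; cv2.imwrite('pics/side0z.png',cv2.resize(a,None,fx=5.5,fy=5.5,interpolation=cv2.INTER_CUBIC))
E
```

```text
(no output)
```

View pics/top0z.png

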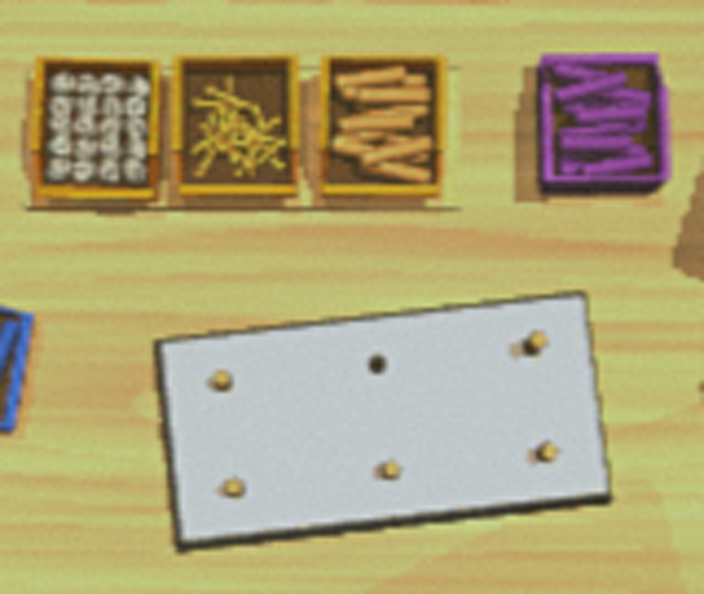

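View pics/side0z.png

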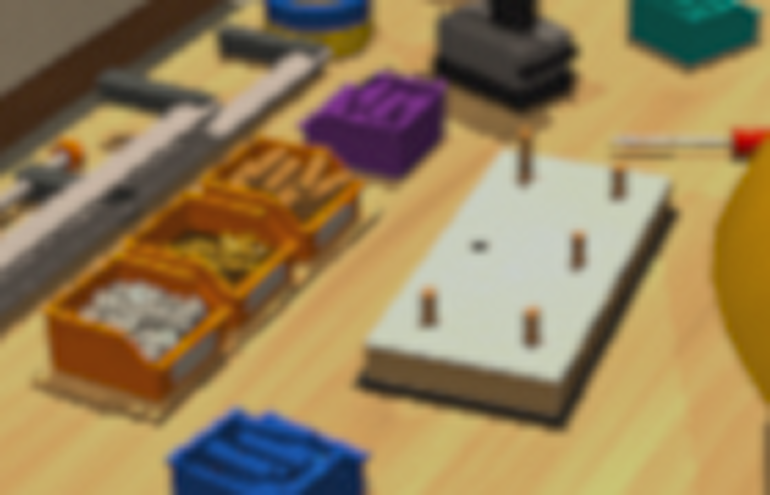

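```bash
cat > h.py <<'E'
from station import manip
import cv2, numpy as np
from scipy.spatial.transform import Rotation as R
from scipy.optimize import least_squares
def K(c): 
    return 192/np.tan(np.radians(c['fovy']/2))
def T(name,s=None):
    c=manip.get_calibration(name)
    if name!='wrist': return c,c['cam_to_world']
    s=s or manip.sense(); M=np.eye(4); M[:3,:3]=R.from_quat(s['tool_rot']).as_matrix(); M[:3,3]=s['tcp_pos']
    return c,M@c['tool_from_camera']
def proj(name,P,s=None):
    c,M=T(name,s); p=(np.asarray(P)-M[:3,3])@M[:3,:3]; return p[:,:2]/p[:,2:]*K(c)+[c['cx'],c['cy']]
def unproj(name,uv,z,s=None):
    c,M=T(name,s); d=np.c_[(np.atleast_2d(uv)-[c['cx'],c['cy']])/K(c),np.ones(len(np.atleast_2d(uv)))]@M[:3,:3].T
    return M[:3,3]+d*((z-M[2,3])/d[:,2])[:,None]
def crop(uv,o,k): return (np.array(uv,float)+.5)/k-.5+np.array(o)
def rows(target,s=None):
    s=s or manip.sense(); return R.from_quat(s['tool_rot']).inv().apply(np.array(target)-s['tcp_pos'])/0.03
E
python3 - <<'E'
from h import *
s=manip.sense(); print(R.from_quat(s['tool_rot']).as_matrix().round(3))
# top crop: corners of face z=.036, hole; tops z=.061
c=crop([[157,340],[584,294],[609,496],[180,543]],(190,110),4.4); print(unproj('top',c,.036).round(4), unproj('top',c,.036).mean(0).round(4))
hole=unproj('top',crop([[377,364]],(190,110),4.4),.036); print('hole',hole.round(4))
d=unproj('top',crop([[222,379],[234,487],[391,469],[547,451]],(190,110),4.4),.061); print('dow',d.round(4))
hi=unproj('top',crop([[538,341]],(190,110),4.4),.076); print('high',hi.round(4))
b=unproj('top',crop([[322,57],[443,57],[442,193],[322,193]],(190,110),4.4),.058);print('bin',b.round(4),b.mean(0).round(4))
q=[[525,136],[619,173],[578,238],[531,314],[428,294]]
print('side', unproj('side',crop(q[:1],(160,150),5.5),.076).round(4),unproj('side',crop(q[1:],(160,150),5.5),.061).round(4),unproj('side',crop([[479,245]],(160,150),5.5),.036).round(4))
print(rows([.55,-.1,.25]))
print('drill',unproj('top',[[398,130],[375,152]],.1).round(3), unproj('top',[[398,130],[408,100]],.21).round(3))
E
```

```text
[[-0.917 -0.     0.398]
 [-0.398  0.002 -0.917]
 [-0.    -1.    -0.002]]
[[ 0.5446  0.0905  0.036 ]
 [ 0.5793 -0.2119  0.036 ]
 [ 0.4363 -0.2282  0.036 ]
 [ 0.4013  0.0723  0.036 ]] [ 0.4904 -0.0693  0.036 ]
hole [[ 0.5285 -0.0654  0.036 ]]
dow [[ 0.5145  0.0429  0.061 ]
 [ 0.4397  0.0339  0.061 ]
 [ 0.4528 -0.0743  0.061 ]
 [ 0.466  -0.1817  0.061 ]]
high [[ 0.5404 -0.1741  0.076 ]]
bin [[ 0.744  -0.0252  0.058 ]
 [ 0.7443 -0.1106  0.058 ]
 [ 0.6468 -0.1098  0.058 ]
 [ 0.6464 -0.0257  0.058 ]] [ 0.6954 -0.0678  0.058 ]
side [[ 0.5446 -0.1728  0.076 ]] [[ 0.466  -0.1752  0.061 ]
 [ 0.4546 -0.0706  0.061 ]
 [ 0.4423  0.038   0.061 ]
 [ 0.5173  0.0459  0.061 ]] [[ 0.5334 -0.0681  0.036 ]]
[-15.48258951  -0.35904299 -10.45382976]
drill [[ 0.711 -0.429  0.1  ]
 [ 0.644 -0.359  0.1  ]] [[ 0.681 -0.392  0.21 ]
 [ 0.765 -0.421  0.21 ]]
```

Named: the high dowel is at top px (312,188) / side px (255,174): it is the tallest, with the ring visible. The empty hole is at top px (276,193). The dowel bin is orange with tan rods at top px (277,139). The blue, purple and turquoise bins are look-alikes. Next I move above the high dowel with the fingers shut.

send_rows:
  plan:
    - {"linear":[-0.95,0,-0.55],"roll":0}
    - {"linear":[-0.95,0,-0.55],"roll":0}
    - {"linear":[-0.95,0,-0.55],"roll":0}
    - {"linear":[-0.95,0,-0.55],"roll":0}
    - {"linear":[-0.95,0,-0.55],"roll":0}
  claw: 0
  force: 20

```text
t: 0.78
tcp_pos: [0.3473, -0.4397, 0.239]
tool_rot: [-0.144, 0.693, -0.692, 0.144]
force: [-0.5, -0.4, 0.4]
finger_gap: 0.002
```

send_rows:
  plan:
    - {"linear":[-0.95,0,-0.55],"roll":0}
    - {"linear":[-0.95,0,-0.55],"roll":0}
    - {"linear":[-0.95,0,-0.55],"roll":0}
    - {"linear":[-0.95,0,-0.55],"roll":0}
    - {"linear":[-0.95,0,-0.55],"roll":0}

```text
t: 1.4
tcp_pos: [0.4451, -0.3073, 0.2391]
tool_rot: [-0.144, 0.692, -0.692, 0.144]
force: [0.3, 0.4, 0.2]
finger_gap: 0.001
```

send_rows:
  plan:
    - {"linear":[-0.95,0,-0.55],"roll":0}
    - {"linear":[-0.95,0,-0.55],"roll":0}
    - {"linear":[-0.95,0.3,-0.55],"roll":0}
    - {"linear":[-0.95,0.3,-0.55],"roll":0}
    - {"linear":[-0.9,0.3,-0.55],"roll":0}

```text
t: 2.02
tcp_pos: [0.5416, -0.1755, 0.2118]
tool_rot: [-0.144, 0.692, -0.692, 0.144]
force: [-0.4, -0.5, 0.6]
finger_gap: 0.002
```

```bash
python3 - <<'E'
from h import *
s=manip.sense(); im=manip.snapshot('wrist'); cv2.imwrite('pics/w1.png',im)
print(s['t'],s['tcp_pos'].round(4),s['force'],s['finger_gap'],manip.finger_overhang,R.from_quat(s['tool_rot']).as_matrix().round(4).tolist())
s=manip.sense();print(s['t'],s['tcp_pos'],s['qd'])
print(proj('wrist',[[.5407,-.1743,.076],[.5285,-.065,.036],[.466,-.1817,.061],[.4528,-.0743,.061]]).round(1))
E
```

```text
2.025 [ 0.5416 -0.1755  0.2118] [-0.4103182  -0.50982023  0.5908036 ] 0.001968675222438888 0.008 [[-0.9172, -0.0003, 0.3985], [-0.3985, 0.0002, -0.9172], [0.0002, -1.0, -0.0003]]
2.075 [ 0.54270071 -0.17207036  0.21063909] [-0.0417015  -0.01716434  0.02390993 -0.03454061  0.02984829 -0.08184627]
[[257.7 182.8]
 [144.  136.6]
 [233.  250.4]
 [119.8 220.2]]
```

View pics/w1.png

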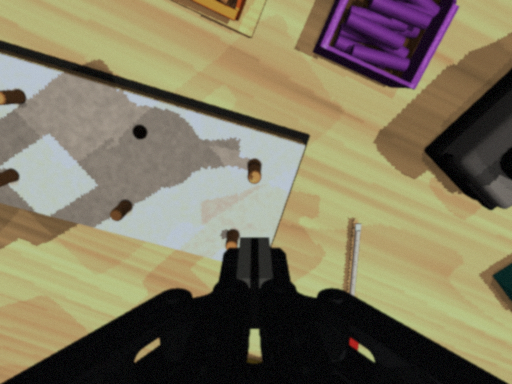

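The wrist view shows the high dowel at (255,172), the empty hole at (140,132), and the drill clear on the right. The arm was still settling, so I'll take a fresh picture.

```bash
python3 - <<'E'
from h import *
manip.snapshot('top')
s=manip.sense(); im=manip.snapshot('wrist'); cv2.imwrite('pics/w2.png',im)
import json; json.dump({k:np.array(s[k]).tolist() for k in('tcp_pos','tool_rot')},open('s2.json','w'))
print(s['t'],s['tcp_pos'],s['qd'].round(3))
print(proj('wrist',[[.5407,-.1743,.076],[.5407,-.1743,.036],[.5285,-.065,.036],[.466,-.1817,.061],[.4528,-.0743,.061]],s).round(1))
a=im[100:260,100:300]; cv2.imwrite('pics/w2z.png',cv2.resize(a,None,fx=3.7,fy=3.7,interpolation=cv2.INTER_CUBIC))
E
```

```text
2.125 [ 0.54162753 -0.17365843  0.21104013] [-0.046 -0.017  0.    -0.039  0.008 -0.031]
[[256.4 180.5]
 [256.2 168.6]
 [142.6 134.3]
 [231.7 248.3]
 [118.3 217.9]]
```

View pics/w2z.png

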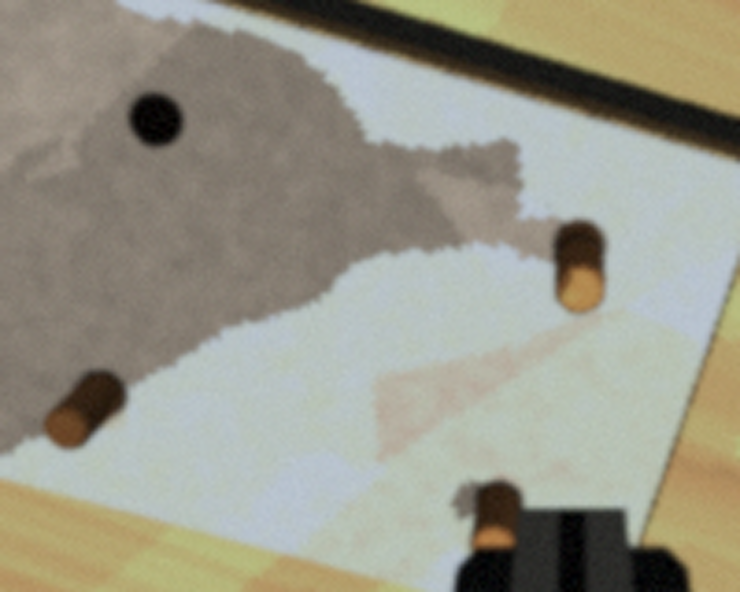

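```bash
python3 - <<'E'
from h import *
import json; s=json.load(open('s2.json')); s={k:np.array(v) for k,v in s.items()}
uv=crop([[581,289],[156,119],[70,427]],(100,100),3.7)
for i,z in enumerate([.0765,.036,.061]): print(unproj('wrist',uv[i:i+1],z,s).round(4))
print(unproj('wrist',uv[:1],.074,s).round(4),unproj('wrist',uv[:1],.079,s).round(4))
s=manip.sense(); print(s['tcp_pos'], rows([.5415,-.1745,.10]))
E
```

```text
[[ 0.5432 -0.1735  0.0765]]
[[ 0.5304 -0.0636  0.036 ]]
[[ 0.4557 -0.0737  0.061 ]]
[[ 0.5425 -0.1738  0.074 ]] [[ 0.5438 -0.1732  0.079 ]]
[ 0.54117292 -0.1750843   0.21153173] [-0.02229911  3.71771484 -0.00851373]
```

send_rows:
  plan:
    - {"linear":[-0.05,0.75,-0.02],"roll":0}
    - {"linear":[0,0.75,0],"roll":0}
    - {"linear":[0,0.75,0],"roll":0}
    - {"linear":[0,0.75,0],"roll":0}
    - {"linear":[0,0.5,0],"roll":0}

```text
t: 2.8
tcp_pos: [0.5416, -0.1762, 0.1065]
tool_rot: [-0.144, 0.692, -0.692, 0.143]
force: [-0.4, -0.3, -0.5]
finger_gap: -0.003
```

```bash
python3 - <<'E'
from h import *
im=manip.snapshot('side')
s=manip.sense(); w=manip.snapshot('wrist'); cv2.imwrite('pics/w3.png',w)
print(s['t'],s['tcp_pos'],s['force'], rows([.5425,-.1737,.069],s))
a=im[130:220,200:310]; cv2.imwrite('pics/side3z.png',cv2.resize(a,None,fx=6.5,fy=6.5,interpolation=cv2.INTER_CUBIC))
E
```

```text
2.85 [ 0.54081612 -0.17560232  0.10497459] [ 0.09493182  0.52182304 -0.39097211] [-0.0795875   1.19906041 -0.032552  ]
```

View pics/w3.png

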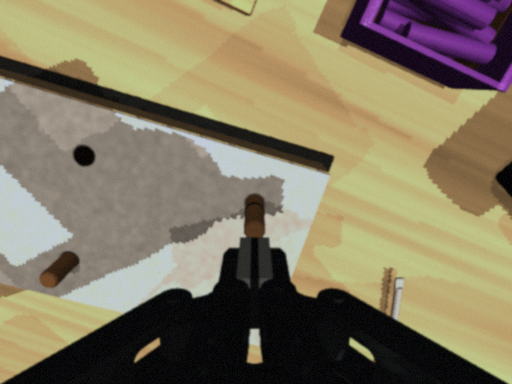

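View pics/side3z.png

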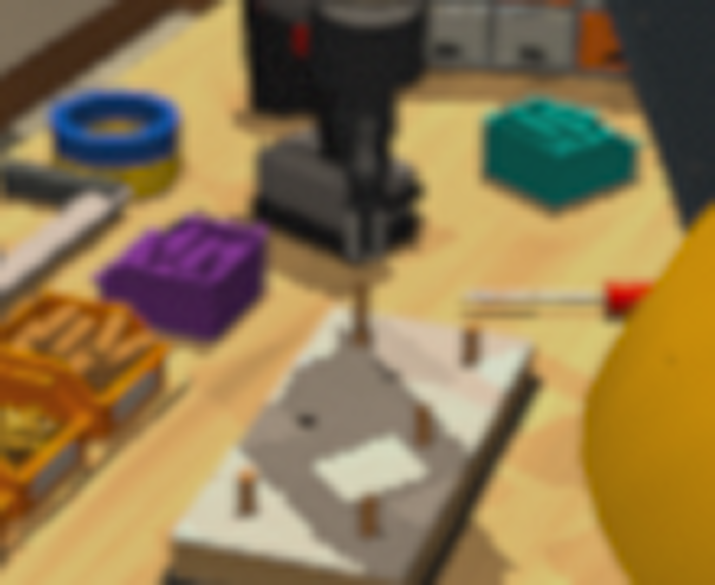

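Fingertips line up over the dowel in both views: wrist (255,235), and the dowel under the tips in side. Now I push.

send_rows:
  plan:
    - {"linear":[-0.05,0.25,-0.03],"roll":0}
    - {"linear":[0,0.25,0],"roll":0}
    - {"linear":[0,0.25,0],"roll":0}
    - {"linear":[0,0.2,0],"roll":0}
    - {"linear":[0,0.15,0],"roll":0}

```text
t: 3.52
tcp_pos: [0.5437, -0.174, 0.0749]
tool_rot: [0.144, -0.692, 0.693, -0.144]
force: [-0.8, -0.1, 6.5]
finger_gap: -0.001
```

```bash
python3 - <<'E'
from h import *
s=manip.sense(); print(s['t'],s['tcp_pos'],s['force'])
im=manip.snapshot('side')
for i in range(2):
    s=manip.sense(); print(s['t'],s['tcp_pos'],s['force']);w=manip.snapshot('wrist')
cv2.imwrite('pics/w4.png',w)
a=im[130:220,200:310]; cv2.imwrite('pics/side4z.png',cv2.resize(a,None,fx=6.5,fy=6.5,interpolation=cv2.INTER_CUBIC))
E
```

```text
3.525 [ 0.54366152 -0.17401939  0.07486192] [-0.83173179 -0.08546467  6.52638649]
3.575 [ 0.54361854 -0.174032    0.07438741] [-0.32436971  0.07132733  2.12333224]
3.625 [ 0.54360273 -0.17399794  0.07442518] [0.19658097 0.25493746 1.00445965]
```

View pics/side4z.png

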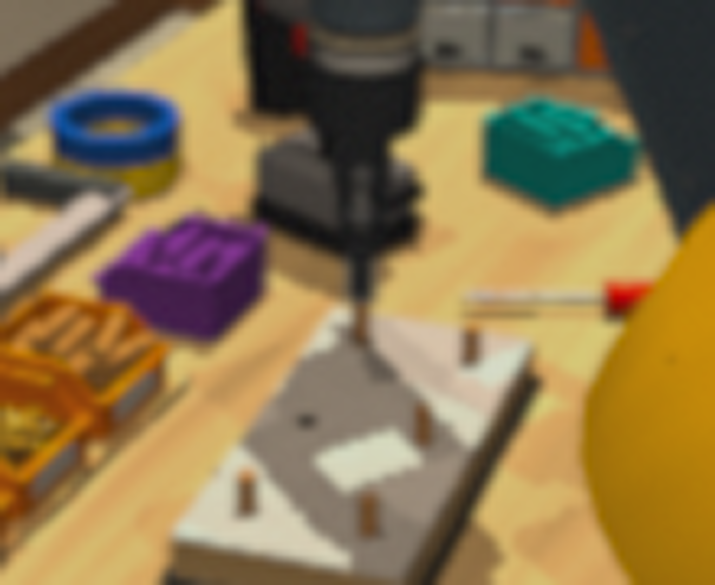

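send_rows:
  plan:
    - {"linear":[0,0.05,0],"roll":0}
    - {"linear":[0,0.05,0],"roll":0}
    - {"linear":[0,0.05,0],"roll":0}
    - {"linear":[0,0.04,0],"roll":0}
    - {"linear":[0,0.03,0],"roll":0}

```text
t: 4.3
tcp_pos: [0.5437, -0.1741, 0.0689]
tool_rot: [0.144, -0.692, 0.693, -0.144]
force: [-2.2, 1.0, 14.8]
finger_gap: -0.003
```

send_rows:
  plan:
    - {"linear":[0,0.03,0],"roll":0}
    - {"linear":[0,0.03,0],"roll":0}
    - {"linear":[0,0.02,0],"roll":0}
    - {"linear":[0,0,0],"roll":0}
    - {"linear":[0,0,0],"roll":0}

```text
t: 4.92
tcp_pos: [0.5438, -0.1741, 0.0688]
tool_rot: [0.143, -0.692, 0.693, -0.145]
force: [-3.8, 1.6, 23.6]
finger_gap: -0.002
```

```bash
python3 - <<'E'
from h import *
s=manip.sense(); print(s['t'],s['tcp_pos'],s['force'])
E
```

```text
4.925 [ 0.54381491 -0.17409978  0.06877859] [-3.75014355  1.63153244 23.60108525]
```

send_rows:
  plan:
    - {"linear":[0,-0.3,0],"roll":0}
    - {"linear":[0,-0.8,0],"roll":0}
    - {"linear":[0,-0.8,0],"roll":0}
    - {"linear":[0,-0.8,0],"roll":0}
    - {"linear":[0,-0.8,0],"roll":0}

```text
t: 5.55
tcp_pos: [0.543, -0.1738, 0.1706]
tool_rot: [-0.144, 0.693, -0.692, 0.144]
force: [0.5, 0.7, 0.7]
finger_gap: 0.001
```

```bash
python3 - <<'E'
from h import *
im=manip.snapshot('side');manip.snapshot('top')
s=manip.sense(); w=manip.snapshot('wrist'); cv2.imwrite('pics/w5.png',w)
print(s['t'],s['tcp_pos'],s['force'], rows([.5297,-.065,.16],s))
a=im[130:220,200:310]; cv2.imwrite('pics/side5z.png',cv2.resize(a,None,fx=6.5,fy=6.5,interpolation=cv2.INTER_CUBIC))
for p in ([.5425,-.1737,.061],[.5297,-.065,.036]): print(proj('wrist',[p],s),proj('side',[p]))
E
```

```text
5.65 [ 0.54484009 -0.17467918  0.17240104] [0.5613661  0.03509716 0.21309528] [-0.9928053   0.40183879 -3.55591961]
[[252.82949604 190.58285839]] [[255.53689473 177.43781005]]
[[124.17252476 144.47574333]] [[247.15213172 194.68452937]]
```

View pics/w5.png

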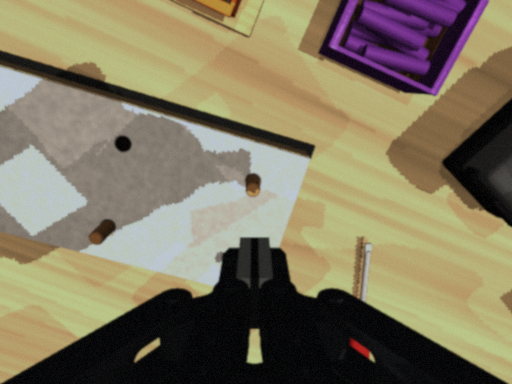

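View pics/side5z.png

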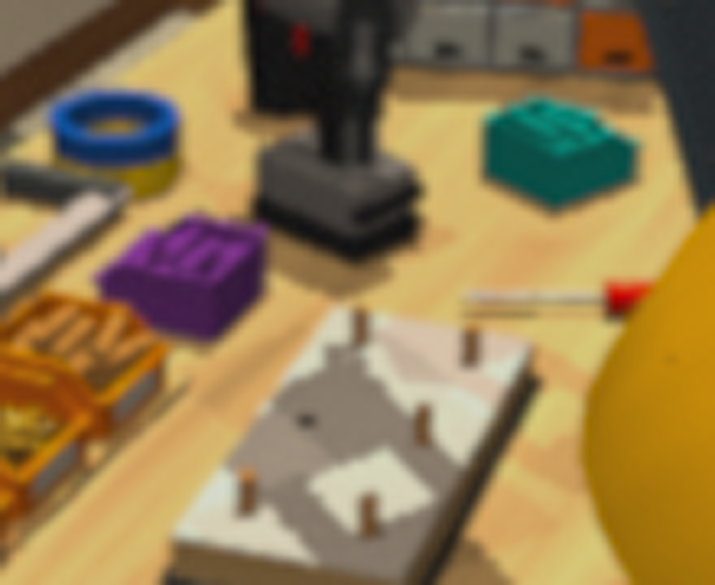

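Side view: the pushed dowel (359,328 in crop) now stands about as tall as its neighbours, no ring. Wrist view: the hole at (123,144) matches the prediction of (124,144). Next I move over the hole.

send_rows:
  plan:
    - {"linear":[-0.25,0,-0.89],"roll":0}
    - {"linear":[-0.25,0,-0.89],"roll":0}
    - {"linear":[-0.25,0,-0.89],"roll":0}
    - {"linear":[-0.22,0,-0.87],"roll":0}
    - {"linear":[0,0.3,0],"roll":0}

```text
t: 6.32
tcp_pos: [0.5265, -0.0631, 0.1601]
tool_rot: [-0.145, 0.693, -0.692, 0.144]
force: [0.1, -0.3, 0.7]
finger_gap: 0.0
```

```bash
python3 - <<'E'
from h import *
manip.snapshot('top')
s=manip.sense(); w=manip.snapshot('wrist'); cv2.imwrite('pics/w6.png',w)
print(s['t'],s['tcp_pos'],s['force'], rows([.5297,-.065,.079],s))
print(proj('wrist',[[.5297,-.065,.036]],s))
g=cv2.cvtColor(w,cv2.COLOR_BGR2GRAY)[120:215,200:310]
n,l,st,c=cv2.connectedComponentsWithStats((g<45).astype(np.uint8)); print([(st[i][4],(c[i]+[200,120]).round(1), unproj('wrist',c[i]+[200,120],.036,s).round(4)) for i in range(1,n) if st[i][4]>20])
E
```

```text
6.375 [ 0.52634575 -0.06404237  0.15891223] [ 0.7426032   0.42657433 -0.22284123] [-0.09763818  2.66328384  0.08013453]
[[258.86864067 179.97313946]]
[(np.int32(835), array([268.2, 131.7]), array([[ 0.5679, -0.056 ,  0.036 ]])), (np.int32(160), array([257.5, 178.8]), array([[ 0.5302, -0.0636,  0.036 ]]))]
```

View pics/w6.png

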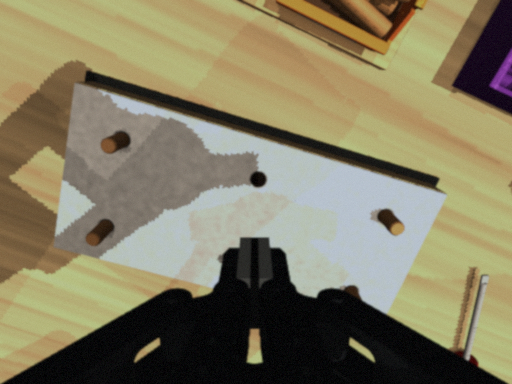

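Hole at (258,179), almost exactly under the tool line. I descend to about 35 mm above it.

send_rows:
  plan:
    - {"linear":[-0.1,0.6,0.05],"roll":0}
    - {"linear":[0,0.6,0],"roll":0}
    - {"linear":[0,0.6,0],"roll":0}
    - {"linear":[0,0.5,0],"roll":0}
    - {"linear":[0,0.35,0],"roll":0}

```text
t: 7.05
tcp_pos: [0.5309, -0.0657, 0.0806]
tool_rot: [-0.144, 0.693, -0.692, 0.143]
force: [-0.3, -0.4, -0.8]
finger_gap: -0.004
```

```bash
python3 - <<'E'
from h import *
P=[]
manip.snapshot('top')
for i in range(3):
    s=manip.sense(); P.append(s['tcp_pos']); w=manip.snapshot('wrist')
im=manip.snapshot('side');cv2.imwrite('pics/w7.png',w)
print(s['t'],np.mean(P,0).round(4),s['force'].round(1)); print(proj('wrist',[[.530,-.0643,.036]],s))
a=im[130:220,200:310]; cv2.imwrite('pics/side7z.png',cv2.resize(a,None,fx=6.5,fy=6.5,interpolation=cv2.INTER_CUBIC))
E
```

```text
7.2 [ 0.5305 -0.0653  0.0805] [ 0.3 -0.3 -0.3]
[[254.296888   222.85208422]]
```

View pics/w7.png

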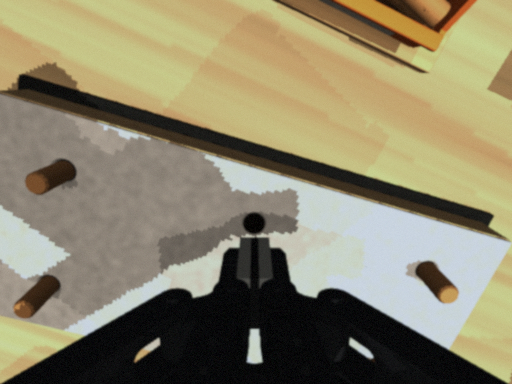

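View pics/side7z.png

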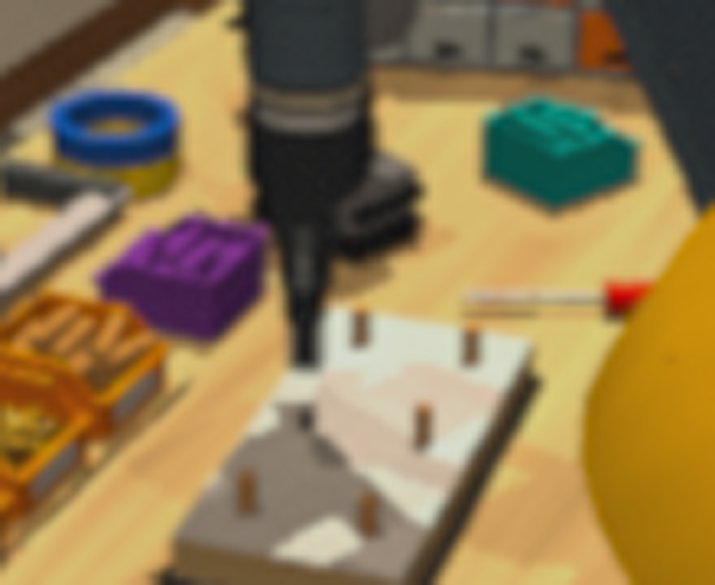

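The tips sit directly above the hole: wrist hole (254,222) against a predicted (254,223), and aligned in side. Now I hold over 2 s.

send_rows:
  plan:
    - {"linear":[0,0,0],"roll":0}
    - {"linear":[0,0,0],"roll":0}
    - {"linear":[0,0,0],"roll":0}
    - {"linear":[0,0,0],"roll":0}
    - {"linear":[0,0,0],"roll":0}

```text
t: 7.92
tcp_pos: [0.5311, -0.0651, 0.0818]
tool_rot: [0.144, -0.692, 0.692, -0.144]
force: [-0.2, 0.5, -0.2]
finger_gap: 0.001
```

send_rows:
  plan:
    - {"linear":[0,0,0],"roll":0}
    - {"linear":[0,0,0],"roll":0}
    - {"linear":[0,0,0],"roll":0}
    - {"linear":[0,0,0],"roll":0}
    - {"linear":[0,0,0],"roll":0}

```text
t: 8.55
tcp_pos: [0.531, -0.0651, 0.0818]
tool_rot: [-0.144, 0.692, -0.692, 0.144]
force: [-0.1, 0.2, 0.1]
finger_gap: 0.001
```

send_rows:
  plan:
    - {"linear":[0,0,0],"roll":0}
    - {"linear":[0,0,0],"roll":0}
    - {"linear":[0,0,0],"roll":0}
    - {"linear":[0,0,0],"roll":0}
    - {"linear":[0,0,0],"roll":0}

```text
t: 9.18
tcp_pos: [0.531, -0.0651, 0.0818]
tool_rot: [-0.144, 0.692, -0.692, 0.144]
force: [0.0, -0.4, 0.0]
finger_gap: 0.001
```

send_rows:
  plan:
    - {"linear":[0,0,0],"roll":0}
    - {"linear":[0,0,0],"roll":0}
    - {"linear":[0,0,0],"roll":0}
    - {"linear":[0,0,0],"roll":0}
    - {"linear":[0,0,0],"roll":0}

```text
t: 9.8
tcp_pos: [0.531, -0.0651, 0.0818]
tool_rot: [-0.144, 0.692, -0.692, 0.144]
force: [1.0, -0.1, 0.2]
finger_gap: -0.004
```

```bash
python3 - <<'E'
from h import *
s=manip.sense(); print(s['t'],s['tcp_pos'],rows([.6954,-.0675,.17],s))
E
```

```text
9.8 [ 0.53103178 -0.06509237  0.08181009] [-4.99326561 -2.93976025  2.25653776]
```

Held for 2.7 s. Now I lift and go over to the bin.

send_rows:
  plan:
    - {"linear":[0,-0.8,0],"roll":0}
    - {"linear":[0,-0.8,0],"roll":0}
    - {"linear":[0,-0.9,0],"roll":0}
    - {"linear":[-0.6,-0.5,0.25],"roll":0}
    - {"linear":[-0.9,0,0.4],"roll":0}

```text
t: 10.42
tcp_pos: [0.5807, -0.0651, 0.1736]
tool_rot: [0.143, -0.692, 0.693, -0.144]
force: [0.6, 0.6, 0.0]
finger_gap: -0.001
```

send_rows:
  plan:
    - {"linear":[-0.9,0,0.4],"roll":0}
    - {"linear":[-0.9,0,0.4],"roll":0}
    - {"linear":[-0.9,0,0.4],"roll":0}
    - {"linear":[-0.8,0,0.4],"roll":0}
    - {"linear":[0,0,0],"roll":0}

```text
t: 11.05
tcp_pos: [0.6968, -0.0674, 0.1714]
tool_rot: [0.144, -0.692, 0.692, -0.144]
force: [-1.0, -0.7, 0.0]
finger_gap: -0.004
```

```bash
python3 - <<'E'
from h import *
im=manip.snapshot('side')
s=manip.sense(); w=manip.snapshot('wrist'); cv2.imwrite('pics/w8.png',w)
print(s['t'],s['tcp_pos'],s['force'], rows([.6954,-.0678,.103],s))
print(proj('wrist',[[.6954,-.0678,.058]],s))
E
```

```text
11.1 [ 0.69521474 -0.06710822  0.171159  ] [ 0.25945748 -0.43112188  0.88604522] [9.65363423e-04 2.27195143e+00 2.52642488e-02]
[[256.80928357 187.25151535]]
```

View pics/w8.png

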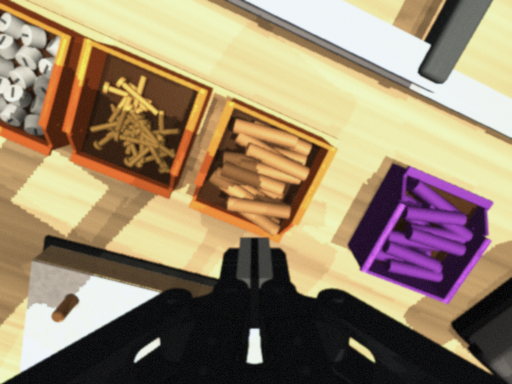

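The wrist view shows the orange bin of tan dowels at about (263,170), screws to its left (140,130), and the purple look-alike to its right (430,235). I'll measure the rim corners in an enlarged crop.

```bash
python3 - <<'E'
from h import *
w=cv2.imread('pics/w8.png'); a=w[85:255,180:350]; cv2.imwrite('pics/w8z.png',cv2.resize(a,None,fx=3.5,fy=3.5,interpolation=cv2.INTER_CUBIC))
E
```

```text
(no output)
```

View pics/w8z.png

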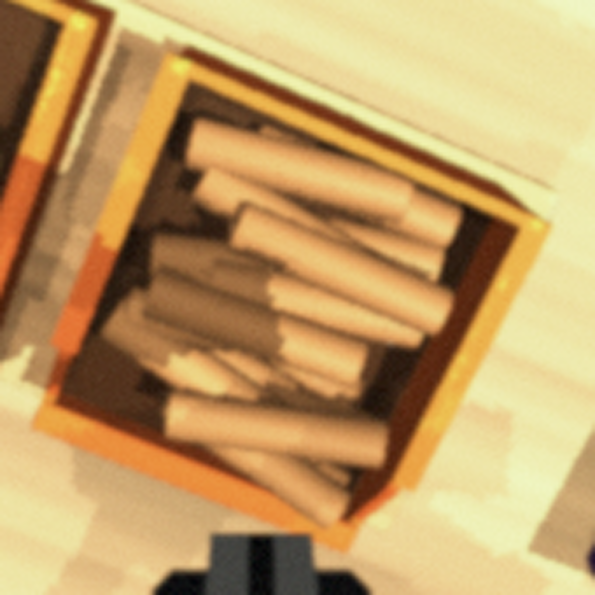

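```bash
python3 - <<'E'
from h import *
manip.snapshot('top')
ss=[]
s=manip.sense()
p=unproj('wrist',crop([[172,57],[548,222]],(180,85),3.5),.058,s); print(s['tcp_pos'],p.round(4),np.linalg.norm(p[0]-p[1]))
e=(p[1]-p[0])/np.linalg.norm(p[1]-p[0]); n=np.array([e[1],-e[0],0]); c=p.mean(0)+n*.046; print('centre wrist',c)
f=crop([[35,425],[348,548]],(180,85),3.5)
for z in (.058,.045,.035): print(z,unproj('wrist',f,z,s).round(4))
# top camera back corners
q=unproj('top',crop([[322,57],[443,57]],(190,110),4.4),.058); print('top',q.mean(0)-[.046,0,0])
E
```

```text
[ 0.69408267 -0.06695684  0.17130051] [[ 0.7457 -0.0232  0.058 ]
 [ 0.746  -0.1098  0.058 ]] 0.08665819654423942
centre wrist [ 0.69983805 -0.06667122  0.058     ]
0.058 [[ 0.6586 -0.0251  0.058 ]
 [ 0.6588 -0.1029  0.058 ]]
0.045 [[ 0.653  -0.0246  0.045 ]
 [ 0.6532 -0.1065  0.045 ]]
0.035 [[ 0.6486 -0.0242  0.035 ]
 [ 0.6489 -0.1093  0.035 ]]
top [ 0.69815537 -0.06786167  0.058     ]
```

send_rows:
  plan:
    - {"linear":[-0.1,0.5,0.04],"roll":0}
    - {"linear":[0,0.5,0],"roll":0}
    - {"linear":[0,0.5,0],"roll":0}
    - {"linear":[0,0.5,0],"roll":0}
    - {"linear":[0,0.3,0],"roll":0}

```text
t: 11.82
tcp_pos: [0.698, -0.067, 0.1011]
tool_rot: [-0.145, 0.693, -0.692, 0.143]
force: [-0.9, -0.6, -0.2]
finger_gap: 0.002
```

send_rows:
  plan:
    - {"linear":[0,0,0],"roll":0}
    - {"linear":[0,0,0],"roll":0}
    - {"linear":[0,0,0],"roll":0}
    - {"linear":[0,0,0],"roll":0}
    - {"linear":[0,0,0],"roll":0}

```text
t: 12.45
tcp_pos: [0.6989, -0.0672, 0.1032]
tool_rot: [0.144, -0.692, 0.692, -0.144]
force: [-0.3, -0.2, 0.8]
finger_gap: 0.003
```

```bash
python3 - <<'E'
from h import *
im=manip.snapshot('side')
s=manip.sense(); w=manip.snapshot('wrist'); cv2.imwrite('pics/w9.png',w); t=manip.snapshot('top')
print(s['t'],s['tcp_pos'],s['force'], s['qd'].round(3))
a=im[130:240,160:300]; cv2.imwrite('pics/side9z.png',cv2.resize(a,None,fx=5.4,fy=5.4,interpolation=cv2.INTER_CUBIC))
cv2.imwrite('pics/top9.png',t)
E
```

```text
12.5 [ 0.69879554 -0.06713188  0.10304398] [-0.35919382  0.6916573   0.68944568] [ 0.001  0.002  0.001  0.002 -0.002 -0.001]
```

View pics/w9.png

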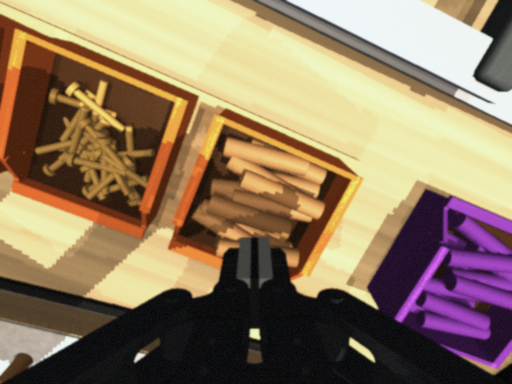

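View pics/side9z.png

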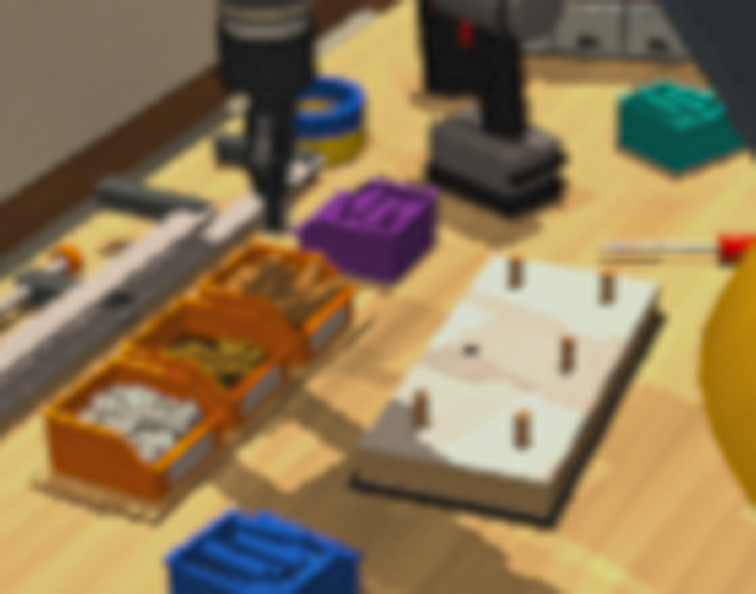

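Fingertips are above the middle of the dowel bin, clear of the rim. All five dowels stand level and the bins are undisturbed. I'll hold 2 s here too, then hand in.

send_rows:
  plan:
    - {"linear":[0,0,0],"roll":0}
    - {"linear":[0,0,0],"roll":0}
    - {"linear":[0,0,0],"roll":0}
    - {"linear":[0,0,0],"roll":0}
    - {"linear":[0,0,0],"roll":0}

```text
t: 13.22
tcp_pos: [0.6987, -0.0671, 0.1028]
tool_rot: [-0.144, 0.692, -0.692, 0.144]
force: [0.3, 0.1, 0.2]
finger_gap: 0.004
```

send_rows:
  plan:
    - {"linear":[0,0,0],"roll":0}
    - {"linear":[0,0,0],"roll":0}
    - {"linear":[0,0,0],"roll":0}
    - {"linear":[0,0,0],"roll":0}
    - {"linear":[0,0,0],"roll":0}

```text
t: 13.85
tcp_pos: [0.6988, -0.0671, 0.1028]
tool_rot: [-0.144, 0.692, -0.692, 0.144]
force: [-0.0, 0.2, 1.4]
finger_gap: -0.002
```

send_rows:
  plan:
    - {"linear":[0,0,0],"roll":0}
    - {"linear":[0,0,0],"roll":0}
    - {"linear":[0,0,0],"roll":0}
    - {"linear":[0,0,0],"roll":0}
    - {"linear":[0,0,0],"roll":0}

```text
t: 14.48
tcp_pos: [0.6987, -0.0672, 0.1028]
tool_rot: [-0.144, 0.692, -0.692, 0.144]
force: [-0.6, 0.2, 0.2]
finger_gap: 0.0
```

```bash
python3 - <<'E'
from h import *
s=manip.sense(); print(s['t'],s['tcp_pos'],s['force'])
print(manip.sign_off())
E
```

```text
14.475 [ 0.69872174 -0.06715134  0.10280694] [-0.63849135  0.19822449  0.24138865]
the job is handed in; nothing more can be done
None
```

The job is done and handed in at 14.5 s.

- **High dowel:** I pushed it straight down with shut fingertips to its firm stop. The last reading was 23.6 N with no further travel, tips at about 61 mm. In the side view afterwards it stood level with its neighbours with no ring showing.
- **Empty hole:** I pointed at it from about 37 mm above for 2.7 s without touching. The wrist camera put the hole within a pixel of where I expected it.
- **Dowel bin:** I finished over the middle of the orange bin of dowels, tips about 37 mm above the rim, and stayed there. The force read about zero, and the bins look undisturbed in the last pictures.

**Checks that disagreed:** the cameras differed by 2–5 mm on the dowel and hole positions; I used values in between. The bin measured 97 mm front to back against the stated 92 mm, so its centre is good to about 2 mm.

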